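# Lay out the rapid-test station tray

### The arm

A 6-joint arm with a two-finger parallel gripper is mounted at the origin on a cart in front of the work surface, level with it; the furniture and walls round the work are solid. World frame = base frame: x ahead of the robot, y to its left, z up, the work surface at z = 0. Lengths are in m, angles in rad, forces in N, time in s.
With the tool pointing down it reaches from about 0.325 to 0.775 m from the base axis. Payload 5.5 kg.
Tool frame: the origin (TCP) lies between the finger pads; the fingertips stand 19 mm ahead of it and the grasp point (between the pads) is the TCP (robot.finger_overhang is the distance from the TCP to the fingertips, in m); z points along the fingers, y is the line along which they close (so a half turn about z gives the same grasp; the last joint's range is limited). The gripper opens to 88 mm and grips with 3 to 60 N. Pads are 20 mm wide; open, the fingers measure 115 mm over their backs; the gripper's body (75 mm by 178 mm) begins 61 mm behind the grasp point.
Start: joints at [1.203, 0.091, 1.231, -0, 1.82, -0.057], TCP at [0.183, 0.571, 0.205] pointing down, gripper open.
Joint ranges: [-2.87, 2.87], [-0.86, 2.18], [0.17, 2.46], [-1.51, 4.65], [0.06, 2.69], [-2.65, 2.65]. Speed limits (rad/s): [2.57, 2.57, 3.01, 3.14, 3.14, 3.14].

### API

Orientations are given as a unit quaternion [w, x, y, z].
In Python, from cell import robot, eyes, ticket gives the robot as it stands. The module is installed in compiled form; this text tells all that it offers.
- The arm moves only by the shell command python3 -m handwheel 'ROWS' [FORCE]. ROWS is JSON, a list that holds one entry, the list of rows, each a list of 7 numbers: the turn, a rotation vector about the tool's x, y, z normalised to -1 to 1, where 1 is 0.5 rad, then the shift along the tool's x, y, z normalised to -1 to 1, where 1 is 1000 mm, then the closure, from -1 (fully open) to 1 (shut). In form: [[[rx, ry, rz, tx, ty, tz, jaw], ...]]. A call has 1 to 20 rows; each row is the pose to reach, as a shift and turn from the pose commanded when the call began, along the tool's axes at that moment; what a row does not reach only later rows make up. A row lasts 1/12 s, in which the tool goes at most 41.7 mm and 7.16 degrees, less where a joint would pass 70% of its speed; a pose out of reach is approached as far as the arm can. A call with a number of a shift or a turn outside -1 to 1 is refused whole. A call with a gripper value outside its range is refused whole. The fingers move at their own pace and stop on an object; FORCE is the grip in N (left out, the last holds). Time passes only in rows, so rows that repeat a pose let the fingers close. It gives the time, the measured TCP pose, the force, the opening and the grip force at its end, in the units of the state.
- robot.get_obs(): the state, without advancing time (a new reading comes with each control period).
- eyes.read_camera(name): name is "scene" or "top"; returns (picture, depth): 480x640x3 uint8, red, green, blue; 480x640 float32, m along the optical axis (not along the pixel's ray), 0 where there is no reading.
- eyes.camera_params(name): a dict with "intrinsics" (3x3 intrinsics, pixels), "eye" and "attitude" of the camera in the world. Camera axes: x right, y down, z forward; pixel columns grow to the right and rows downward; lengths in m; the calibration is good to about 2 mm. A picture is of the moment at which its call begins. camera_params takes no time and is no camera call.
- ticket.close_job(): hands the job in; it is judged then, once.
The state is a dict: "clock": time; "qpos": joint angles; "joint_velocities": joint speeds; "tau": joint torques, N m; "ee_pos": TCP position; "orientation": TCP orientation; "contact_force": force on the tool from outside, world axes, zero at the start; "torque": the same for the moment, N m; "finger_gap": opening from 0.0 (shut) to 1.0 (fully open); "gripper_force": force on a finger pad.
Only numpy, scipy, OpenCV 4.12 (cv2) and the standard library are available. Lean on these libraries where they do the work, as an engineer would, in place of code of your own. Each camera call takes 0.05 s, during which the arm holds its last target. There are 200 camera calls.

### The job

Get the grey station tray on the bench ready for the next rapid test: put the small amber vial, the small white squeeze bottle, the bench timer and the test cassette each into the holder shaped for it, fully down in its pocket, vial and bottle upright, timer and cassette face up, and let go. Look where the holders are, they are swapped about between the bays. The empty sample cup and the flat strip case standing among them are not part of the set: leave them where they are.

Things in the scene. Friction and masses are not known exactly. Their poses are not given: they have to be found in the camera images.
- vial: Small amber glass sample vial with a white screw cap, standing: body 23 mm across up to 28 mm high, then a narrower cap 18 mm across, 46 mm high in all, about 20 g. Origin: centre of its underside; z up through the cap. Round, so its yaw means nothing.
- squeeze_bottle: Small white plastic squeeze bottle of diluent with a white cap, standing: body 35 mm across up to 42 mm high, then cap 24 mm across, 66 mm high in all, 30 to 65 g. Origin: centre of its underside; z up. Round. (The larger reagent bottles at the back are not meant.)
- timer: White bench timer within reach (not the one far off to the right), lying on its back, display and red and blue buttons on top: 60 mm along its x, 66 mm along its y, 17 mm high (buttons to 20 mm), 55 to 90 g. Origin: centre of its underside; z up. Pick across the 60 mm.
- cassette: White plastic rapid-test cassette lying flat with its window up: 20 mm along its x, 70 mm along its y, 6 mm thick, about 12 g. Origin: centre of its underside; z up. Pick across the 20 mm.
- vial_holder: White 78 x 86 mm holder fixed in a bay of the low grey tray (which bay varies; all turned alike). Origin: centre of its underside, 4 mm above the bench; z up; top face 16 mm above the origin. Has one small round pocket, 31 mm across, 12 mm deep, centred on the origin; pocket floor 4 mm above the origin.
- bottle_holder: White 78 x 86 mm holder fixed in a bay of the low grey tray (which bay varies; all turned alike). Origin: centre of its underside, 4 mm above the bench; z up; top face 16 mm above the origin. Has one larger round pocket, 43 mm across, 12 mm deep, centred on the origin; pocket floor 4 mm above the origin.
- timer_holder: White 78 x 86 mm holder fixed in a bay of the low grey tray (which bay varies; all turned alike). Origin: centre of its underside, 4 mm above the bench; z up; top face 16 mm above the origin. Has one wide rectangular pocket, 68 mm along its x by 74 mm along its y, 5 mm deep, centred on the origin; pocket floor 11 mm above the origin.
- cassette_holder: White 78 x 86 mm holder fixed in a bay of the low grey tray (which bay varies; all turned alike). Origin: centre of its underside, 4 mm above the bench; z up; top face 16 mm above the origin. Has a central slot 28 mm along x, 78 mm along y, floor 11 mm above the origin, and finger notches on both long sides: 46 mm along y, out to x = +-35 mm, floor 6 mm above the origin.
- sample_cup: Does not belong in the tray: small open white cup, empty, 35 mm across the rim, 36 mm high, standing among the things. Origin: centre of its underside; z up.
- strip_box: Does not belong in the tray: flat case for indicator strips, lying flat, white with a ribbed grey sliding lid on top: 26 mm along its x, 72 mm along its y, 13 mm high, so wider and twice as thick as the cassette. Origin: centre of its underside; z up.
There are look-alikes about, which are no part of the job. What is shaped like the squeeze_bottle but red is not meant.

How it is judged:
At the end, for the whole second after the job is handed in: The vial, squeeze bottle, timer and cassette are each in their own holder: within 8 mm of the holder's centre, underside within 2 mm of the pocket floor, right way up and level within 0.06 rad, released and at rest; the sample cup and the strip case are within 25 mm of where they stood (horizontal distance between vial and vial_holder below 0.008 m and z of vial in the frame of vial_holder below 0.006 m and angle between each of vial, squeeze_bottle, timer, cassette's own z axis and vertical below 0.06 rad and linear speed of each of vial, squeeze_bottle, timer, cassette below 0.02 m/s and horizontal distance between squeeze_bottle and bottle_holder below 0.008 m and z of squeeze_bottle in the frame of bottle_holder below 0.006 m and horizontal distance between timer and timer_holder below 0.008 m and z of timer in the frame of timer_holder below 0.013 m and horizontal distance between cassette and cassette_holder below 0.008 m and z of cassette in the frame of cassette_holder below 0.013 m and distance of each of sample_cup, strip_box from where it was at the start of the episode below 0.025 m); the robot touches nothing.
It fails at once if the sample cup or the strip case was moved by more than 25 mm (distance of any of sample_cup, strip_box from where it was at the start of the episode above 0.025 m).
It also fails if it takes over 96 s, if anything falls off the work surface, if the arm or the gripper's body presses on something with over 40 N, if the wrist force passes 120 N, or if a joint passes its speed limit or range.

## Working session

There is one attempt and no reset: what is moved stays moved. The work goes in short steps, Python scripts to look and compute and a shell command to move; the robot and the scene stay as the last step left them, time stands still between calls to the robot, and variables do not carry over. Pictures are saved under pics/ and viewed, at most 14 in all, crops included, and the job is handed in when it is done.

```bash
mkdir -p pics; python3 - <<'E'
from cell import robot,eyes
import cv2,numpy as np
for n in("scene","top"):
    p,d=eyes.read_camera(n); cv2.imwrite(f"pics/{n}0.png",p[:,:,::-1]); np.save(f"{n}0_d.npy",d); np.save(f"{n}0.npy",p)
    print(n,eyes.camera_params(n))
o=robot.get_obs();print(o)
E
```

```text
scene {'intrinsics': array([[599.38810623,   0.        , 318.09834858],
       [  0.        , 599.38810623, 239.48621621],
       [  0.        ,   0.        ,   1.        ]]), 'eye': array([-0.15346934, -0.64563172,  0.55928646]), 'attitude': array([-0.38313197,  0.77341707, -0.45716743,  0.21455503])}
top {'intrinsics': array([[506.40126991,   0.        , 331.3268096 ],
       [  0.        , 506.40126991, 232.92163465],
       [  0.        ,   0.        ,   1.        ]]), 'eye': array([ 0.30376063, -0.3013067 ,  0.89587916]), 'attitude': array([ 0.06400367, -0.69954855,  0.70984808, -0.05148845])}
{'clock': 0.1, 'qpos': array([ 1.20327849e+00,  9.17897817e-02,  1.23175540e+00, -3.32366748e-05,
        1.81981098e+00, -5.67153352e-02]), 'joint_velocities': array([-0.00094409, -0.0004808 , -0.00314073,  0.00076341, -0.00022191,
       -0.0002803 ]), 'tau': array([ 1.97398818e-03, -4.47862029e+01, -4.07565880e+01,  6.98875263e-02,
        2.85457954e-02, -1.22084793e-04]), 'ee_pos': array([0.18340773, 0.57096647, 0.20432195]), 'orientation': array([-1.69886879e-04,  1.54780500e-01,  9.87948490e-01, -8.65382929e-04]), 'contact_force': array([-0.41730659, -0.19664184, -0.12225925]), 'torque': array([-0.01387932, -0.03729377, -0.06420953]), 'gripper_force': 0.0, 'finger_gap': 0.9996319843656538}
```

View pics/scene0.png

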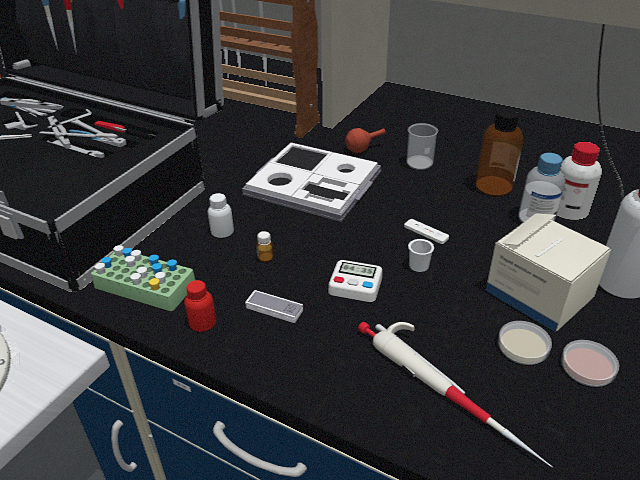

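View pics/top0.png

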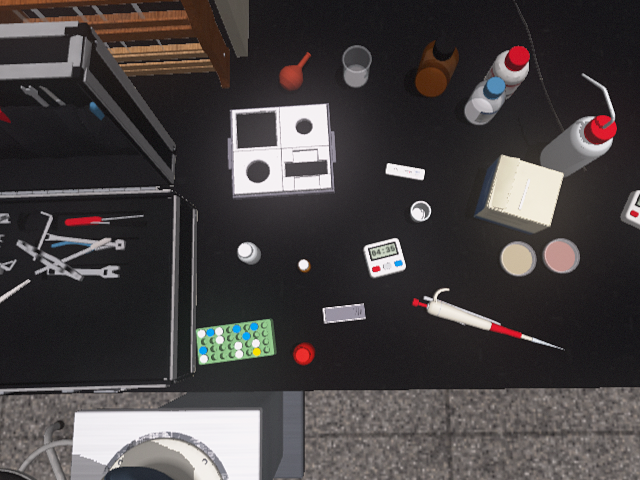

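The top view shows the bottle at (248,252), vial (304,265), timer (385,257) and cassette (405,171). The strip case is at (344,313), the cup at (420,211) and the red look-alike bottle at (304,354). In the tray, the timer holder is at (257,129), vial holder (304,127), bottle holder (258,171) and cassette holder (306,168).

Possible mix-ups (top view pixels):
- **Bottle:** white (248,252) or red (304,354). I take the white one.
- **Timer:** (385,257) or the far one at (635,210). I take the first.
- **Cassette:** (405,171) or strip case (344,313). I take the first.
- **Vial:** amber with a white cap at (304,265). The big amber bottle is at (435,70).

```bash
cat > h.py <<'E'
import numpy as np,cv2
from scipy.spatial.transform import Rotation as R
from cell import eyes,robot
def par(n):
    c=eyes.camera_params(n);q=c["attitude"]
    return c["intrinsics"],np.array(c["eye"]),R.from_quat([q[1],q[2],q[3],q[0]]).as_matrix()
def rays(n,uv):
    K,e,M=par(n);uv=np.atleast_2d(uv).astype(float)
    return e,np.c_[(uv[:,0]-K[0,2])/K[0,0],(uv[:,1]-K[1,2])/K[1,1],np.ones(len(uv))]@M.T
def plane(n,uv,z):
    e,r=rays(n,uv); return (e+r*((z-e[2])/r[:,2])[:,None])[:,:2]
def cloud(n,d,box):
    x0,y0,x1,y1=box;v,u=np.mgrid[y0:y1,x0:x1];dd=d[y0:y1,x0:x1].ravel()
    e,r=rays(n,np.c_[u.ravel(),v.ravel()]);P=e+r*dd[:,None];return P,dd>0
def top(n,p,d,box,tol=.004):
    "points of the bright highest surface in a box: height, contour rect in world"
    P,ok=cloud(n,d,box);x0,y0,x1,y1=box
    br=p[y0:y1,x0:x1].max(2).ravel()>90
    m=ok&br&(P[:,2]>.003)&(P[:,2]<.12)
    zt=np.percentile(P[m,2],92);t=m&(abs(P[:,2]-zt)<tol);Q=P[t]
    zt=np.median(Q[:,2])
    return zt,cv2.minAreaRect((Q[:,:2]*1000).astype(np.float32)),t.sum()
E
python3 - <<'E'
from h import *
B={"bottle":((228,232,268,275),(200,185,240,245)),"vial":((290,250,318,280),(252,226,278,268)),"timer":((355,232,412,282),(322,255,390,306)),
"cassette":((378,157,432,185),(398,214,454,248)),"strip":((316,298,372,330),(240,286,308,326)),"cup":((406,196,436,226),(404,234,438,276)),"tray":((225,98,340,202),(238,138,388,220))}
for k,bb in B.items():
    for n,b in zip(("top","scene"),bb):
        z,r,c=top(n,np.load(n+"0.npy"),np.load(n+"0_d.npy"),b)
        print(k,n,"z%.1f"%(z*1000),np.round(r[0],1),np.round(r[1],1),round(r[2],1),c)
p=np.load("top0.npy")[:,:,::-1];cv2.imwrite("pics/crop1.png",cv2.resize(p[90:340,190:450],None,fx=3,fy=2.4) if 0 else cv2.resize(p[90:340,190:450],None,fx=2.4,fy=2.4,interpolation=2))
E
```

```text
bottle top z66.7 [ 415.1 -143.4] [22.6 21. ] 43.9 146
bottle scene z63.9 [ 415.2 -143.7] [23.5 22.5] 36.3 139
vial top z46.5 [ 392.6 -239.5] [15.5 15.3] 88.2 74
vial scene z43.9 [ 392.  -240.1] [16.5 18.3] 80.5 93
timer top z18.6 [ 405.4 -378.4] [57.1 63.8] 13.3 892
timer scene z15.9 [ 404.8 -379.7] [58.8 64. ] 13.4 1136
cassette top z7.0 [ 562.2 -421.2] [69.4 20.5] 79.5 381
cassette scene z33.4 [ 490.5 -438.2] [20.2 33.9] 26.3 105
strip top z12.8 [ 310.3 -306.2] [25.9 71.3] 5.4 559
strip scene z10.4 [ 310.  -306.4] [28.5 73.5] 5.1 808
cup top z36.5 [ 482.7 -441.5] [33.3 34.2] 85.3 103
cup scene z33.6 [ 483. -442.] [34.4 35. ] 79.4 171
tray top z20.8 [ 605.5 -197.1] [158.7 173.3] 2.7 4345
tray scene z18.0 [ 632.4 -196.5] [216.  176.5] 2.8 3169
```

View pics/crop1.png

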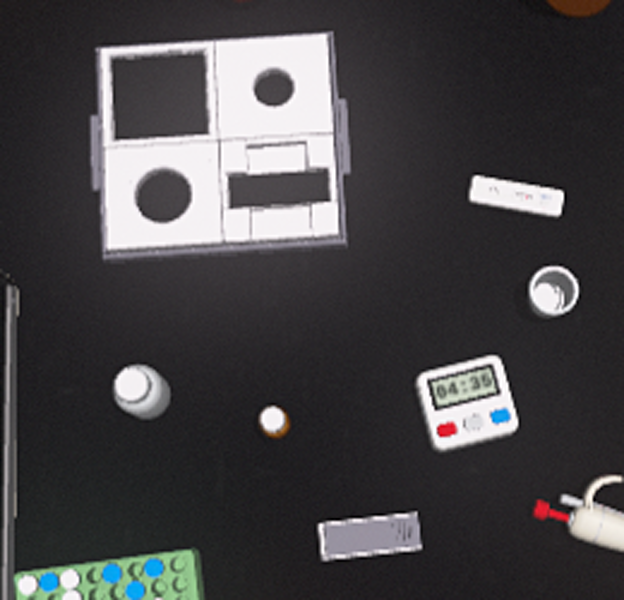

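The crop confirms my choices: white-capped bottle at (140,390), amber vial (275,420), timer (468,403), cassette (517,195) with its window up. The two views agree to about 1 mm in xy and put the tops at the described heights. Next, the pocket centres.

```bash
python3 - <<'E'
from h import *
p=np.load("top0.npy");b=(225,98,340,202)
g=cv2.cvtColor(p,cv2.COLOR_RGB2GRAY)[b[1]:b[3],b[0]:b[2]]
w=(g>150).astype(np.uint8)
cs,h=cv2.findContours(w,cv2.RETR_CCOMP,cv2.CHAIN_APPROX_NONE)
for c,hh in zip(cs,h[0]):
    if cv2.contourArea(c)<120: continue
    Q=plane("top",c[:,0]+np.array(b[:2]),.020)*1000
    r=cv2.minAreaRect(Q.astype(np.float32));print("hole" if hh[3]>=0 else "outer",np.round(r[0],1),np.round(r[1],1),round(r[2],1))
a=np.deg2rad(2.7);X=np.array([np.cos(a),np.sin(a)]);Y=np.array([-X[1],X[0]])
for n,sx,sy in(("timer",1,1),("vial",1,-1),("bottle",-1,1),("cass",-1,-1)):
    print(n,np.array([605.5,-197.1])+sx*39.5*X+sy*43.5*Y)
# scene view depth-based
P,ok=cloud("scene",np.load("scene0_d.npy"),(238,138,388,220))
m=ok&(abs(P[:,2]-.0185)<.004)&(abs(P[:,0]-.605)<.1)&(abs(P[:,1]+.197)<.1)
br=np.load("scene0.npy")[138:220,238:388].min(2).ravel()>130
print("scene",np.round(cv2.minAreaRect((P[m&br][:,:2]*1000).astype(np.float32))[:2],1))
q=robot.get_obs()["orientation"];print(R.from_quat([q[1],q[2],q[3],q[0]]).as_matrix().round(3))
E
```

```text
outer [ 605.4 -195.9] [159.6 176.3] 2.4
hole [ 566.4 -242.4] [32.  79.2] 2.6
hole [ 563.2 -155.7] [43.3 44.7] 45.6
hole [ 646.3 -238.7] [31.1 30.6] 88.8
hole [ 642.5 -152.1] [71.4 75.9] 3.1
timer [ 642.90701946 -151.78758564]
vial [ 647.00528067 -238.69100476]
bottle [ 563.99471933 -155.50899524]
cass [ 568.09298054 -242.41241436]
scene [[ 607.  -197.6]
 [ 162.3  176.1]]
[[-0.952  0.306 -0.001]
 [ 0.306  0.952 -0.002]
 [ 0.    -0.002 -1.   ]]
```

Pocket contours and the bay grid agree within 2 mm. The arm starts on the far side of the toolbox, so I'll check the heights in the way.

```bash
python3 - <<'E'
from h import *
A=[]
for n in("top","scene"):
    P,ok=cloud(n,np.load(n+"0_d.npy"),(0,0,640,480));A.append(P[ok])
P=np.vstack(A)
print("max z cm; rows x, cols y from .6 to -.5")
ys=np.arange(.6,-.55,-.05)
print("x/y ",*["%4d"%(y*100) for y in ys])
for x in np.arange(0,.95,.05):
    r=[]
    for y in ys:
        m=(abs(P[:,0]-x)<.025)&(abs(P[:,1]-y)<.025);r.append("%4d"%(P[m,2].max()*100) if m.sum()>3 else "   .")
    print("%4d"%round(x*100),*r)
E
```

```text
max z cm; rows x, cols y from .6 to -.5
x/y    60   54   49   44   39   34   29   24   19   14    9    4    0   -5  -10  -15  -20  -25  -30  -35  -40  -45  -50
   0  -72  -78  -79  -79  -79  -79  -79    .    .    .    .    .    .    .    0    0  -69  -78  -78  -78  -78  -78  -78
   5  -79  -78  -79  -79  -79  -78  -78  -79  -79    0    1    2    4   10    1    0  -69  -79  -78  -78  -78  -78  -78
  10    .    .    .    .    .    .    .    .    .    0    0   17   18   18    0    0  -69    .    .    .    .    .    .
  15    .    .    .    .    .    .    .    .    .    0    0    0    0    0    0    0    .    .  -13  -12    .    .    .
  20    .    .    .    .    .    .    .    9   12   12   12   14   14   12    0    0    0    0    0    0    0    0    0
  25    .    .    .    .    .    .    .   10   11   11   11   11   11   12    4    4    4    6    0    0    0    0    0
  30    .    .    .    .    .    .    .   11   11   11   11   11   11   12    4    4    2    1    1    1    1    2    2
  35    .    .    .    .    .    .    .   11   11   11   11   11   11   12    0    0    0    0    0 
[... 639 characters left out ...]
    .    .    .    .    .    .    .    0    0    0    0    2    2    2    2    2    0    0    0    0
  70    .    .    .    .    .    .    .    .    .    0    0    0    0    0    2    2    4    3    2    7    0   14   14
  75    .    .    .    .    .    .    .    .   24   25   26   25   25   25   25    0    4    4    7    7    0   14   14
  80    .    .    .    .    .    .    .    .   18   16   16   16   16   16   24   24    0    3   27   27   28   29   29
  85    .    .    .    .    .    .    .    .    .    0    0    0    0    0    0   23    0    0    0    0    0    0    0
  90    .    .    .    .    .    .    0    0    0    0    0    0    0    0    0   22    0    0    0    0    0    0    0
```

```bash
cat >> h.py <<'E'
def go(yaw,*wps):
    "print normalised tool-frame shift and turn for world waypoints (mm), final tool-y yaw in deg; also tilt correction"
    o=robot.get_obs();q=o["orientation"];r=R.from_quat([q[1],q[2],q[3],q[0]]);M=r.as_matrix()
    y=np.deg2rad(yaw);Y=np.array([np.cos(y),np.sin(y),0]);Z=np.array([0,0,-1.]);T=np.c_[np.cross(Y,Z),Y,Z]
    v=R.from_matrix(M.T@T).as_rotvec()/.5
    print("t%.1f"%o["clock"],"turn",v.round(3))
    last=o["ee_pos"]*1000
    for w in wps:
        w=np.array(w,float);print(w,"shift",(M.T@(w-o["ee_pos"]*1000)/1000).round(4),"rows %.1f"%(np.linalg.norm(w-last)/41.7));last=w
E
python3 - <<'E'
from h import *
P=np.vstack([(lambda a:a[0][a[1]])(cloud(n,np.load(n+"0_d.npy"),(0,0,640,480))) for n in("top","scene")])
for x in(.45,.5,.55,.6):
    for z in(.08,.16,.24,.32,.4):
        m=(abs(P[:,0]-x)<.025)&(abs(P[:,2]-z)<.04)&(P[:,1]>-.12)&(P[:,1]<.3)
        if m.sum()>3: print(x,z,P[m,1].min().round(3),end="; ")
go(43.6,(300,200,240),(355,-100,240))
E
python3 -m handwheel '[[[0,0,1,-0.225,-0.317,-0.035,-1],[0,0,1,-0.225,-0.317,-0.035,-1],[0,0,1,-0.225,-0.317,-0.035,-1],[0,0,1,-0.225,-0.317,-0.035,-1],[0,0,1,-0.225,-0.317,-0.035,-1],[0,0,1,-0.225,-0.317,-0.035,-1],[0,0,1,-0.225,-0.317,-0.035,-1],[0,0,1,-0.225,-0.317,-0.035,-1],[0,0,1,-0.225,-0.317,-0.035,-1],[0,0,1,-0.225,-0.317,-0.035,-1],[0,0,1,-0.369,-0.586,-0.035,-1],[0,0,1,-0.369,-0.586,-0.035,-1],[0,0,1,-0.369,-0.586,-0.035,-1],[0,0,1,-0.369,-0.586,-0.035,-1],[0,0,1,-0.369,-0.586,-0.035,-1],[0,0,1,-0.369,-0.586,-0.035,-1],[0,0,1,-0.369,-0.586,-0.035,-1],[0,0,1,-0.369,-0.586,-0.035,-1]]]' 15
python3 -c "
from h import *
go(15,(415,-143.5,120))"
```

```text
0.45 0.08 -0.047; 0.45 0.16 -0.044; 0.5 0.08 -0.046; 0.5 0.16 -0.047; 0.5 0.24 -0.044; 0.5 0.32 0.188; 0.55 0.08 -0.042; 0.55 0.16 -0.045; 0.55 0.24 -0.045; 0.55 0.32 -0.045; 0.55 0.4 -0.043; 0.6 0.08 -0.041; 0.6 0.16 -0.044; 0.6 0.24 -0.044; 0.6 0.32 -0.043; 0.6 0.4 -0.043; t0.1 turn [-0.003  0.001  0.998]
[300. 200. 240.] shift [-0.2245 -0.3176 -0.0351] rows 9.4
[ 355. -100.  240.] shift [-0.3686 -0.5864 -0.0347] rows 7.3
clock: 1.6
ee_pos: [0.3552, -0.104, 0.2393]
orientation: [-0.001, 0.397, 0.918, -0.001]
contact_force: [0.1, 1.3, -1.1]
finger_gap: 1.002
gripper_force: 0.0
t1.6 turn [-0.004  0.     0.986]
[ 415.  -143.5  120. ] shift [-0.0698  0.0167  0.1193] rows 3.3
```

```bash
python3 -m handwheel '[[[0,0,1,-0.070,0.013,0.12,-1],[0,0,1,-0.070,0.013,0.12,-1],[0,0,1,-0.070,0.013,0.12,-1],[0,0,1,-0.070,0.013,0.12,-1],[0,0,1,-0.070,0.013,0.12,-1],[0,0,1,-0.070,0.013,0.12,-1],[0,0,1,-0.070,0.013,0.12,-1]]]'
python3 -c "
from h import *
go(15,(415,-143.5,120),(415,-143.5,37))"
```

```text
clock: 2.18
ee_pos: [0.4135, -0.1412, 0.122]
orientation: [0.001, 0.608, 0.794, 0.0]
contact_force: [0.5, -0.7, 0.7]
finger_gap: 0.999
gripper_force: 0.0
t2.2 turn [0.003 0.002 0.004]
[ 415.  -143.5  120. ] shift [-0.0026  0.0008  0.002 ] rows 0.1
[ 415.  -143.5   37. ] shift [-0.0025  0.0007  0.085 ] rows 2.0
```

```bash
python3 -m handwheel '[[[0,0,0,-0.001,0.0,0.083,-1],[0,0,0,-0.001,0.0,0.083,-1],[0,0,0,-0.001,0.0,0.083,-1],[0,0,0,-0.001,0.0,0.083,-1],[0,0,0,-0.001,0.0,0.083,1],[0,0,0,-0.001,0.0,0.083,1],[0,0,0,-0.001,0.0,0.083,1],[0,0,0,-0.001,0.0,0.083,1],[0,0,0,-0.001,0.0,0.083,1],[0,0,0,-0.001,0.0,0.083,1],[0,0,0,-0.001,0.0,0.083,1],[0,0,0,-0.001,0.0,0.083,1],[0,0,0,-0.001,0.0,0.083,1]]]' 15
python3 -c "
from h import *
go(2.7,(415,-143.5,37),(415,-143.5,100),(564,-155.5,100))"
```

```text
clock: 3.27
ee_pos: [0.4134, -0.1422, 0.0372]
orientation: [-0.0, 0.609, 0.793, -0.0]
contact_force: [0.3, -0.1, 0.5]
finger_gap: 0.361
gripper_force: 0.0
t3.3 turn [-0.    -0.     0.426]
[ 415.  -143.5   37. ] shift [-0.0016  0.0012  0.0002] rows 0.0
[ 415.  -143.5  100. ] shift [-0.0016  0.0012 -0.0628] rows 1.5
[ 564.  -155.5  100. ] shift [-0.0515  0.1421 -0.0628] rows 3.6
```

```bash
python3 -m handwheel '[[[0,0,0,0,0,0,1],[0,0,0,0,0,0,1],[0,0,0,0,0,0,1]]]' 15; python3 -c "
from h import *
p,d=eyes.read_camera('scene');cv2.imwrite('pics/s1.png',p[100:320,120:400,::-1].repeat(2,0).repeat(2,1))"
```

```text
clock: 3.52
ee_pos: [0.4134, -0.1422, 0.0372]
orientation: [-0.0, 0.609, 0.793, -0.0]
contact_force: [0.0, 0.6, -0.2]
finger_gap: 0.267
gripper_force: 15.0
```

View pics/s1.png

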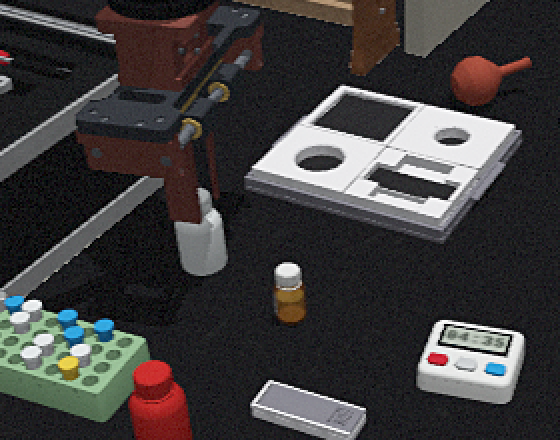

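The picture shows the fingertip ending at the bottle's shoulder (crop pixel 185,220). A gap of 23.5 mm means it holds the cap, so the tips are higher than expected. I'll measure that.

```bash
python3 - <<'E'
from h import *
print("overhang",robot.finger_overhang)
for n,w in (("scene",(170,150,250,250)),("top",(200,200,290,290))):
    p,d=eyes.read_camera(n);P,ok=cloud(n,d,w);c=p[w[1]:w[3],w[0]:w[2]].reshape(-1,3).astype(int)
    red=ok&(c[:,0]>c[:,2]*1.6)&(c[:,0]>40)&(abs(P[:,0]-.415)<.06)&(abs(P[:,1]+.143)<.06)
    Q=P[red];i=np.argsort(Q[:,2])[:6] if len(Q) else [];print(n,len(Q),(Q[i]*1000).round(0).tolist())
    wh=ok&(c.min(1)>130)&(abs(P[:,0]-.415)<.04)&(abs(P[:,1]+.143)<.04);Q=P[wh]*1000
    print("white",Q.min(0).round(),Q.max(0).round(),Q.mean(0).round())
o=robot.get_obs();print(o["finger_gap"],o["ee_pos"],o["gripper_force"],o["contact_force"])
E
```

```text
overhang 0.019
scene 547 [[435.0, -149.0, 53.0], [396.0, -140.0, 54.0], [432.0, -148.0, 54.0], [397.0, -157.0, 55.0], [435.0, -149.0, 55.0], [393.0, -138.0, 55.0]]
white [ 397. -163.   20.] [ 425. -131.   81.] [ 411. -154.   45.]
top 168 [[398.0, -159.0, 0.0], [433.0, -168.0, 145.0], [434.0, -170.0, 148.0], [433.0, -168.0, 150.0], [383.0, -183.0, 150.0], [385.0, -183.0, 151.0]]
white [ 375. -183.  152.] [ 416. -168.  450.] [ 394. -178.  442.]
0.2659970841652251 [ 0.41344261 -0.14222299  0.03721721] 14.959950149059296 [ 0.08208589 -1.02599303 -0.98907407]
```

```bash
python3 -m handwheel '[[[0,0,0,0,0,0,-0.1],[0,0,0,0,0,0,-0.1],[0,0,0,0,0,0,-0.1],[0,0,0,0,0,0,-0.1],[0,0,0,0,0,0,-0.1],[0,0,0,0,0,0,-0.1]]]' 15; python3 - <<'E'
from h import *
p,d=eyes.read_camera('scene');w=(130,80,290,260)
cv2.imwrite('pics/s2.png',cv2.resize(p[80:260,130:290,::-1],None,fx=3,fy=3,interpolation=0))
P,ok=cloud('scene',d,w);c=p[w[1]:w[3],w[0]:w[2]].reshape(-1,3).astype(int)
red=ok&(c[:,0]>c[:,2]*1.4)&(abs(P[:,0]-.415)<.08)&(abs(P[:,1]+.143)<.06)
for s in(-1,1):
    Q=P[red&((P[:,0]-.415)*s>0)]*1000;print(s,np.percentile(Q[:,2],[0,3,10]).round(),Q[np.argsort(Q[:,2])[:4]].round().tolist())
E
```

```text
clock: 4.17
ee_pos: [0.4135, -0.1423, 0.0374]
orientation: [0.0, 0.61, 0.793, 0.0]
contact_force: [-0.5, -0.0, -0.8]
finger_gap: 0.546
gripper_force: 0.0
-1 [-5. -1. 70.] [[412.0, -92.0, -5.0], [381.0, -120.0, -4.0], [381.0, -155.0, -4.0], [359.0, -95.0, -4.0]]
1 [-3. -2. 68.] [[490.0, -132.0, -3.0], [417.0, -96.0, -3.0], [484.0, -116.0, -3.0], [473.0, -132.0, -3.0]]
```

View pics/s2.png

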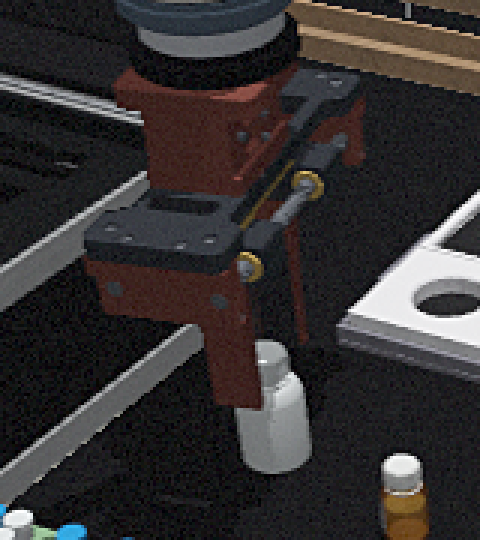

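The tips end around the shoulder, so the tool is physically about 35 mm higher than the reported pose implies. I'll go down in small steps, watching the force and measuring the tips.

```bash
python3 -m handwheel '[[[0,0,0,-0.001,0.001,0.012,-0.2],[0,0,0,-0.001,0.001,0.012,-0.2],[0,0,0,-0.001,0.001,0.012,-0.2],[0,0,0,-0.001,0.001,0.012,-0.2]]]' 15; cat >> h.py <<'E'
def tips(n='scene',prt=True):
    p,d=eyes.read_camera(n);o=robot.get_obs();e=o["ee_pos"]
    P,ok=cloud(n,d,(0,0,640,480));c=p.reshape(-1,3).astype(int)
    red=ok&(c[:,0]>c[:,2]*1.4)&(c[:,0]>45)&(np.hypot(P[:,0]-e[0],P[:,1]-e[1])<.07)&(P[:,2]>.008)&(P[:,2]<e[2]+.08)
    q=o["orientation"];Y=R.from_quat([q[1],q[2],q[3],q[0]]).as_matrix()[:,1];s=(P-e)@Y
    for k in(-1,1):
        Q=P[red&(s*k>.005)]*1000
        if len(Q):print("finger",k,"n",len(Q),"z pct0,2,5",np.percentile(Q[:,2],[0,2,5]).round(1),"low mean",Q[np.argsort(Q[:,2])[:8]].mean(0).round(1),"ee_z",(e[2]*1000).round(1))
    return p,d
E
python3 -c "
from h import *
tips()"
```

```text
clock: 4.55
ee_pos: [0.4144, -0.1429, 0.0249]
orientation: [-0.0, 0.609, 0.793, -0.0]
contact_force: [0.5, 0.7, -0.5]
finger_gap: 0.604
gripper_force: 0.0
finger -1 n 398 z pct0,2,5 [41.7 43.8 45. ] low mean [ 381.9 -153.2   42.9] ee_z 25.2
finger 1 n 114 z pct0,2,5 [41.4 42.2 44.8] low mean [ 446.7 -146.6   43.3] ee_z 25.2
```

Measured tips are at about ee_z+18 (allowing for the 2 mm low bias of this view). So I descend until ee_z is about 6 mm, watching the force.

```bash
python3 -m handwheel '[[[0,0,0,0,0,0.01,-0.2],[0,0,0,0,0,0.019,-0.2],[0,0,0,0,0,0.019,-0.2],[0,0,0,0,0,0.019,-0.2],[0,0,0,0,0,0.019,1],[0,0,0,0,0,0.019,1],[0,0,0,0,0,0.019,1],[0,0,0,0,0,0.019,1],[0,0,0,0,0,0.019,1]]]' 15; python3 -c "
from h import *
tips()"
```

```text
clock: 5.35
ee_pos: [0.415, -0.1431, 0.0067]
orientation: [0.0, 0.609, 0.793, 0.0]
contact_force: [0.5, 0.5, 0.5]
finger_gap: 0.394
gripper_force: 15.0
finger -1 n 342 z pct0,2,5 [22.5 25.1 26.7] low mean [ 390.1 -146.9   24. ] ee_z 6.7
finger 1 n 74 z pct0,2,5 [24.3 26.7 27.3] low mean [ 439.5 -149.    27.6] ee_z 6.7
```

```bash
python3 -c "
from h import *
go(2.7,(415,-143.5,65),(564,-155.5,65),(564,-155.5,35))"
```

```text
t5.4 turn [0.001 0.001 0.426]
[ 415.  -143.5   65. ] shift [-0.0004 -0.0001 -0.0583] rows 1.4
[ 564.  -155.5   65. ] shift [-0.0503  0.1408 -0.0582] rows 3.6
[ 564.  -155.5   35. ] shift [-0.0503  0.1408 -0.0282] rows 0.7
```

```bash
python3 -m handwheel '[[[0,0,0,0,0,-0.058,1],[0,0,0,0,0,-0.058,1],[0,0,0.43,-0.05,0.141,-0.058,1],[0,0,0.43,-0.05,0.141,-0.058,1],[0,0,0.43,-0.05,0.141,-0.058,1],[0,0,0.43,-0.05,0.141,-0.058,1],[0,0,0.43,-0.05,0.141,-0.058,1],[0,0,0.43,-0.05,0.141,-0.03,1],[0,0,0.43,-0.05,0.141,-0.03,1],[0,0,0.43,-0.05,0.141,-0.03,1],[0,0,0.43,-0.05,0.141,-0.03,1]]]' 15; python3 - <<'E'
from h import *
go(2.7,(564,-155.5,35),(564,-155.5,15))
p,d=tips()
cv2.imwrite('pics/s3.png',cv2.resize(p[80:260,200:400,::-1],None,fx=3,fy=3,interpolation=0))
E
```

```text
clock: 6.32
ee_pos: [0.5633, -0.155, 0.0369]
orientation: [-0.0, 0.691, 0.723, -0.0]
contact_force: [0.7, 0.4, -0.1]
finger_gap: 0.392
gripper_force: 15.0
t6.3 turn [-0.001 -0.    -0.005]
[ 564.  -155.5   35. ] shift [-0.0005  0.0007  0.0019] rows 0.1
[ 564.  -155.5   15. ] shift [-0.0005  0.0007  0.0219] rows 0.5
finger -1 n 375 z pct0,2,5 [52.6 55.1 56.8] low mean [ 539.3 -158.7   54.2] ee_z 37.7
finger 1 n 102 z pct0,2,5 [ 8.4 54.3 55.9] low mean [ 588.1 -157.4   49.4] ee_z 37.7
```

View pics/s3.png

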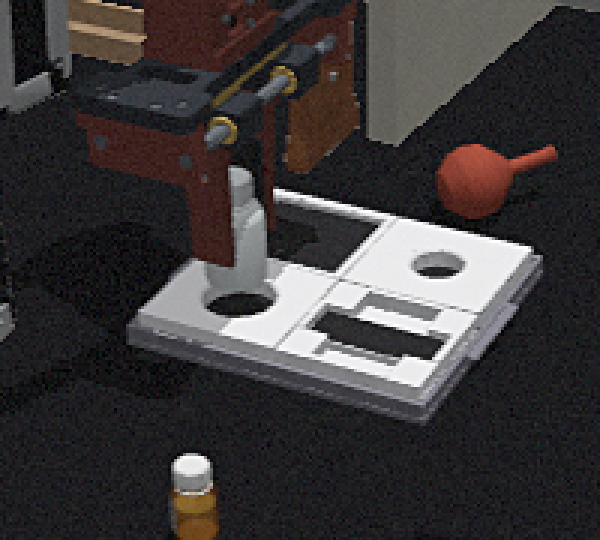

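The bottle hangs upright over its pocket (crop 240,300). Going down.

```bash
python3 -m handwheel '[[[0,0,0,0,0,0.008,1],[0,0,0,0,0,0.014,1],[0,0,0,0,0,0.021,1],[0,0,0,0,0,0.021,1],[0,0,0,0,0,0.021,1]]]' 15; python3 -c "
from h import *
go(2.7,(563.7,-155.5,14.7))"
```

```text
clock: 6.78
ee_pos: [0.5634, -0.1549, 0.0148]
orientation: [-0.0, 0.691, 0.723, -0.0]
contact_force: [-0.1, -0.3, -0.0]
finger_gap: 0.395
gripper_force: 15.0
t6.8 turn [-0.002 -0.001 -0.004]
[ 563.7 -155.5   14.7] shift [-0.0006  0.0003  0.0001] rows 0.0
```

```bash
python3 -m handwheel '[[[0,0,0,0,0,0,-0.2],[0,0,0,0,0,0,-0.2],[0,0,0,0,0,0,-0.2],[0,0,0,0,0,0,-0.2],[0,0,0,0,0,-0.08,-0.2],[0,0,0,0,0,-0.08,-0.2],[0,0,0,0,0,-0.08,-0.2]]]' 15; python3 -c "
from h import *
go(2.7,(392.3,-239.8,95),(392.3,-239.8,50),(392.3,-239.8,-3))
z,r,c=top('top',*eyes.read_camera('top'),(235,145,285,195))
print(z,r,c)"
```

```text
clock: 7.37
ee_pos: [0.5674, -0.1562, 0.1047]
orientation: [0.006, 0.691, 0.723, 0.003]
contact_force: [0.7, -1.0, 1.8]
finger_gap: 0.6
gripper_force: 0.0
t7.4 turn [ 0.024  0.01  -0.004]
[ 392.3 -239.8   95. ] shift [-0.0756 -0.1788  0.0079] rows 4.7
[ 392.3 -239.8   50. ] shift [-0.0754 -0.1794  0.0529] rows 1.1
[ 392.3 -239.8   -3. ] shift [-0.0751 -0.18    0.1059] rows 1.3
0.022077836431701137 ((567.2435302734375, -159.94082641601562), (87.63919067382812, 86.2287826538086), 89.9609603881836) 413
```

```bash
python3 -m handwheel '[[[0,0,0,-0.077,-0.175,0,-0.2],[0,0,0,-0.077,-0.175,0,-0.2],[0,0,0,-0.077,-0.175,0,-0.2],[0,0,0,-0.077,-0.175,0,-0.2],[0,0,0,-0.077,-0.175,0,-0.2],[0,0,0,-0.077,-0.175,0.045,-0.2],[0,0,0,-0.077,-0.175,0.045,-0.2],[0,0,0,-0.077,-0.175,0.045,-0.2],[0,0,0,-0.077,-0.175,0.045,-0.2]]]' 15; python3 - <<'E'
from h import *
go(2.7,(392.3,-239.8,50),(392.3,-239.8,-3))
p,d=eyes.read_camera('top')
z,r,c=top('top',p,d,(235,145,285,195));print(z,r,c)
p,d=tips();cv2.imwrite('pics/s4.png',cv2.resize(p[120:280,200:400,::-1],None,fx=3,fy=3,interpolation=0))
E
```

```text
clock: 8.17
ee_pos: [0.3926, -0.2393, 0.0504]
orientation: [-0.001, 0.691, 0.723, -0.0]
contact_force: [0.2, 1.0, -0.1]
finger_gap: 0.597
gripper_force: 0.0
t8.2 turn [-0.002 -0.002 -0.003]
[ 392.3 -239.8   50. ] shift [-0.0004 -0.0003  0.0004] rows 0.0
[ 392.3 -239.8   -3. ] shift [-0.0005 -0.0003  0.0534] rows 1.3
0.020848250251785938 ((583.4239501953125, -158.87661743164062), (89.84005737304688, 56.86146545410156), 89.43328857421875) 588
finger -1 n 661 z pct0,2,5 [ 8.1 10.5 13.1] low mean [ 383.9 -243.6    8.5] ee_z 51.8
finger 1 n 157 z pct0,2,5 [68.8 70.7 72.7] low mean [ 423.4 -250.2   71. ] ee_z 51.8
```

View pics/s4.png

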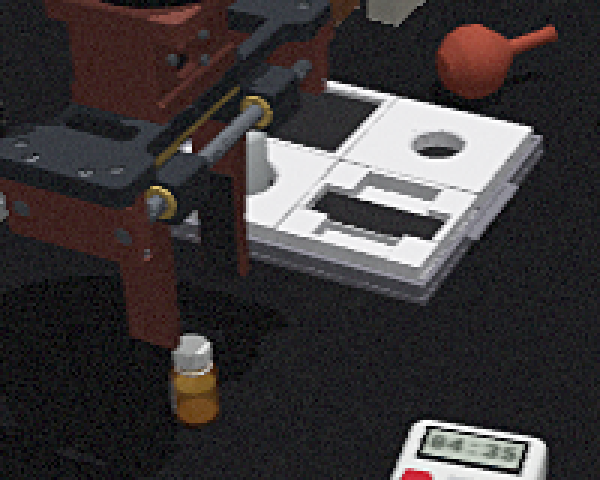

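The fingers straddle the vial (crop 195,380), above its cap. I'll descend and grip.

```bash
python3 -m handwheel '[[[0,0,0,0,0,0.035,-0.2],[0,0,0,0,0,0.053,-0.2],[0,0,0,0,0,0.053,-0.2],[0,0,0,0,0,0.053,-0.2],[0,0,0,0,0,0.053,1],[0,0,0,0,0,0.053,1],[0,0,0,0,0,0.053,1],[0,0,0,0,0,0.053,1],[0,0,0,0,0,0.053,1],[0,0,0,0,0,0.053,1],[0,0,0,0,0,0.053,1]]]' 12; python3 -c "
from h import *
go(2.7,(392.3,-239.8,90),(647,-238.5,90),(646.7,-238.5,30))"
```

```text
clock: 9.18
ee_pos: [0.3929, -0.2401, -0.0019]
orientation: [0.001, 0.691, 0.723, 0.0]
contact_force: [-0.4, 0.8, 3.9]
finger_gap: 0.258
gripper_force: 12.0
t9.2 turn [ 0.002  0.002 -0.004]
[ 392.3 -239.8   90. ] shift [ 0.0003 -0.0005 -0.0919] rows 2.2
[ 647.  -238.5   90. ] shift [-0.0099  0.254  -0.0917] rows 6.1
[ 646.7 -238.5   30. ] shift [-0.0098  0.2537 -0.0317] rows 1.4
```

```bash
python3 -m handwheel '[[[0,0,0,0,0,-0.062,1],[0,0,0,0,0,-0.062,1],[0,0,0,-0.01,0.254,-0.062,1],[0,0,0,-0.01,0.254,-0.062,1],[0,0,0,-0.01,0.254,-0.062,1],[0,0,0,-0.01,0.254,-0.062,1],[0,0,0,-0.01,0.254,-0.062,1],[0,0,0,-0.01,0.254,-0.062,1],[0,0,0,-0.01,0.254,-0.062,1],[0,0,0,-0.01,0.254,-0.032,1],[0,0,0,-0.01,0.254,-0.032,1],[0,0,0,-0.01,0.254,-0.032,1],[0,0,0,-0.01,0.254,-0.032,1]]]' 12; python3 - <<'E'
from h import *
go(2.7,(646.7,-238.5,30),(646.7,-238.5,6.2))
p,d=tips();cv2.imwrite('pics/s5.png',cv2.resize(p[100:260,220:420,::-1],None,fx=3,fy=3,interpolation=0))
E
```

```text
clock: 10.27
ee_pos: [0.646, -0.2385, 0.0301]
orientation: [-0.0, 0.691, 0.723, -0.0]
contact_force: [-0.3, -0.3, 0.0]
finger_gap: 0.26
gripper_force: 12.0
t10.3 turn [-0.001 -0.    -0.005]
[ 646.7 -238.5   30. ] shift [0.     0.0007 0.0001] rows 0.0
[ 646.7 -238.5    6.2] shift [0.     0.0007 0.0239] rows 0.6
finger -1 n 397 z pct0,2,5 [34.1 36.8 39.7] low mean [ 637.7 -239.3   35.5] ee_z 31.3
finger 1 n 85 z pct0,2,5 [44.2 45.9 47.6] low mean [ 662.4 -249.3   47.1] ee_z 31.3
```

View pics/s5.png

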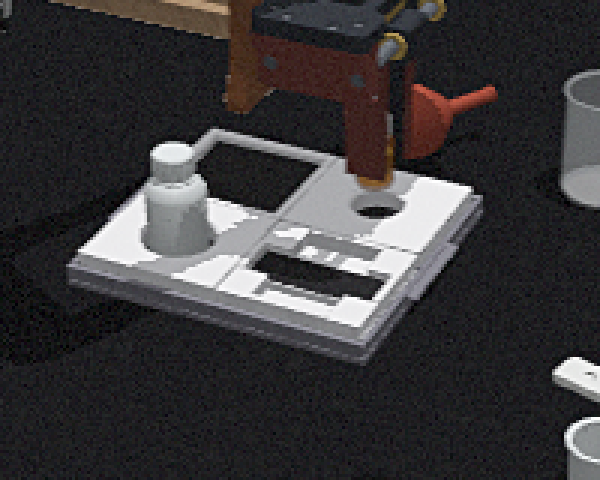

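The bottle is seated (crop 178,200) and the vial is over its pocket (375,205). I'll lower it and release with a small opening because of the rubber bulb behind.

```bash
python3 -m handwheel '[[[0,0,0,0,0.0007,0.008,1],[0,0,0,0,0.0007,0.016,1],[0,0,0,0,0.0007,0.024,1],[0,0,0,0,0.0007,0.024,1],[0,0,0,0,0.0007,0.024,1]]]' 12
python3 -m handwheel '[[[0,0,0,0,0,0,0.2],[0,0,0,0,0,0,0.2],[0,0,0,0,0,0,0.2],[0,0,0,0,0,0,0.2],[0,0,0,0,0,-0.04,0.2],[0,0,0,0,0,-0.075,0.2],[0,0,0,0,0,-0.075,0.2],[0,0,0,0,0,-0.075,0.2],[0,0,0,0,0,-0.075,0.2]]]' 12
python3 -c "
from h import *
go(13.3,(405.2,-379,82),(405.2,-379,50),(405.2,-379,-12))"
```

```text
clock: 10.73
ee_pos: [0.6469, -0.2383, 0.0046]
orientation: [-0.0, 0.691, 0.723, -0.0]
contact_force: [0.2, -0.0, 0.2]
finger_gap: 0.261
gripper_force: 12.0
clock: 11.48
ee_pos: [0.6474, -0.2384, 0.0804]
orientation: [0.0, 0.691, 0.723, 0.0]
contact_force: [-0.1, -0.1, -0.9]
finger_gap: 0.4
gripper_force: 0.0
t11.5 turn [ 0.001  0.    -0.374]
[ 405.2 -379.    82. ] shift [-0.1296 -0.2483 -0.0017] rows 6.7
[ 405.2 -379.    50. ] shift [-0.1296 -0.2483  0.0303] rows 0.8
[ 405.2 -379.   -12. ] shift [-0.1295 -0.2484  0.0923] rows 1.5
```

```bash
python3 -m handwheel '[[[0,0,-0.374,-0.1296,-0.2483,0,-1],[0,0,-0.374,-0.1296,-0.2483,0,-1],[0,0,-0.374,-0.1296,-0.2483,0,-1],[0,0,-0.374,-0.1296,-0.2483,0,-1],[0,0,-0.374,-0.1296,-0.2483,0,-1],[0,0,-0.374,-0.1296,-0.2483,0,-1],[0,0,-0.374,-0.1296,-0.2483,0,-1],[0,0,-0.374,-0.1296,-0.2483,0.045,-1],[0,0,-0.374,-0.1296,-0.2483,0.045,-1],[0,0,-0.374,-0.1296,-0.2483,0.045,-1],[0,0,-0.374,-0.1296,-0.2483,0.045,-1],[0,0,-0.374,-0.1296,-0.2483,0.045,-1]]]' 12; python3 - <<'E'
from h import *
go(13.3,(405.2,-379,-9))
p,d=tips();cv2.imwrite('pics/s6.png',cv2.resize(p[120:320,220:460,::-1],None,fx=3,fy=3,interpolation=0))
E
```

```text
clock: 12.48
ee_pos: [0.4062, -0.3788, 0.0365]
orientation: [0.0, 0.62, 0.785, 0.0]
contact_force: [0.1, 0.2, 0.6]
finger_gap: 0.995
gripper_force: 0.0
t12.5 turn [0.001 0.002 0.003]
[ 405.2 -379.    -9. ] shift [ 0.0001 -0.0011  0.0455] rows 1.1
finger -1 n 690 z pct0,2,5 [14.8 17.  18.2] low mean [ 384.9 -361.7   16. ] ee_z 36.8
finger 1 n 5 z pct0,2,5 [109.1 109.3 109.7] low mean [ 453.4 -378.5  113.4] ee_z 36.8
```

View pics/s6.png

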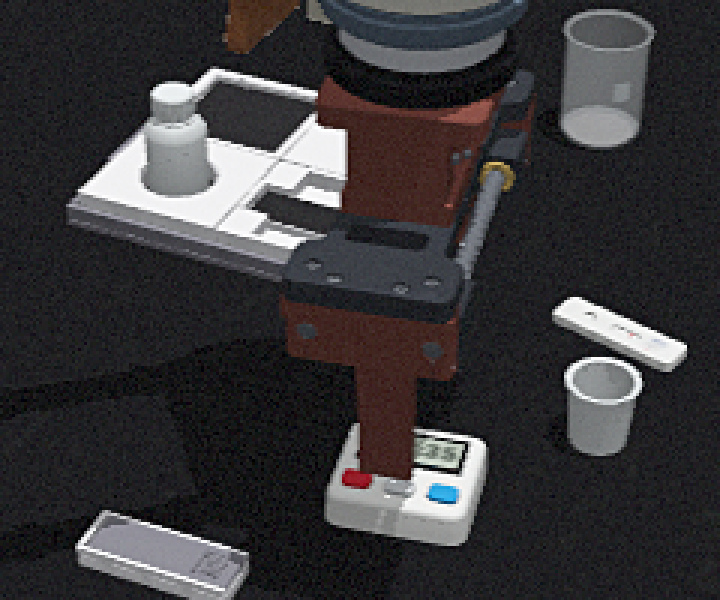

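The near finger (crop 385,470) stands in front of the timer, jaws across its 60 mm. I'll descend and grip.

```bash
python3 -m handwheel '[[[0,0,0,0,-0.001,0.03,-1],[0,0,0,0,-0.001,0.045,-1],[0,0,0,0,-0.001,0.045,-1],[0,0,0,0,-0.001,0.045,-1],[0,0,0,0,-0.001,0.045,1],[0,0,0,0,-0.001,0.045,1],[0,0,0,0,-0.001,0.045,1],[0,0,0,0,-0.001,0.045,1],[0,0,0,0,-0.001,0.045,1],[0,0,0,0,-0.001,0.045,1],[0,0,0,0,-0.001,0.045,1]]]' 20; python3 -c "
from h import *
go(2.7,(405,-379,80),(570,-300,90),(643,-152,90),(643,-152,30));tips()"
```

```text
clock: 13.45
ee_pos: [0.4046, -0.3796, -0.0088]
orientation: [0.001, 0.621, 0.784, -0.0]
contact_force: [0.5, 0.4, 5.0]
finger_gap: 0.678
gripper_force: 20.0
t13.4 turn [0.002 0.002 0.37 ]
[ 405. -379.   80.] shift [ 0.0004  0.0006 -0.0888] rows 2.1
[ 570. -300.   90.] shift [ 0.0393  0.1793 -0.0987] rows 4.4
[ 643. -152.   90.] shift [ 0.1666  0.2844 -0.0987] rows 4.0
[ 643. -152.   30.] shift [ 0.1667  0.2843 -0.0387] rows 1.4
finger -1 n 431 z pct0,2,5 [ 8.3  9.9 11.4] low mean [ 368.2 -388.8    9. ] ee_z -8.8
finger 1 n 5 z pct0,2,5 [62.3 62.7 63.1] low mean [ 440.1 -383.1   66.8] ee_z -8.8
```

```bash
python3 - <<'E'
from h import *
for n in("top","scene"):
    P,ok=cloud(n,np.load(n+"0_d.npy"),(0,0,640,480));P=P[ok]
    for y in(-.18,-.16,-.14,-.12,-.10,-.08):
        m=(abs(P[:,1]-y)<.01)&(P[:,0]>.60)&(P[:,0]<.95)&(P[:,2]>.06)
        if m.sum()>2:
            i=np.argsort(P[m,0])[2];print(n,y,"xmin",P[m][i].round(3))
E
```

```text
top -0.14 xmin [ 0.794 -0.132  0.128]
top -0.12 xmin [ 0.794 -0.114  0.076]
top -0.1 xmin [ 0.733 -0.092  0.141]
top -0.08 xmin [ 0.732 -0.088  0.151]
scene -0.14 xmin [ 0.792 -0.133  0.207]
scene -0.12 xmin [ 0.792 -0.115  0.241]
scene -0.1 xmin [ 0.731 -0.101  0.153]
scene -0.08 xmin [ 0.731 -0.089  0.136]
```

```bash
python3 -m handwheel '[[[0,0,0,0,0,-0.04,1],[0,0,0,0,0,-0.099,1],[0,0,0,0,0,-0.099,1],[0,0,0.37,0.0393,0.1793,-0.099,1],[0,0,0.37,0.0393,0.1793,-0.099,1],[0,0,0.37,0.0393,0.1793,-0.099,1],[0,0,0.37,0.0393,0.1793,-0.099,1],[0,0,0.37,0.1655,0.2833,-0.099,1],[0,0,0.37,0.1655,0.2833,-0.099,1],[0,0,0.37,0.1655,0.2833,-0.099,1],[0,0,0.37,0.1655,0.2833,-0.099,1],[0,0,0.37,0.1655,0.2833,-0.099,1],[0,0,0.37,0.1655,0.2833,-0.07,1],[0,0,0.37,0.1655,0.2833,-0.045,1],[0,0,0.37,0.1655,0.2833,-0.045,1],[0,0,0.37,0.1655,0.2833,-0.045,1]]]' 20; python3 - <<'E'
from h import *
go(2.7,(642.5,-153,10),(642.5,-153,6.2))
p,d=tips();cv2.imwrite('pics/s7.png',cv2.resize(p[80:240,220:420,::-1],None,fx=3,fy=3,interpolation=0))
E
```

```text
clock: 14.83
ee_pos: [0.64, -0.1529, 0.0328]
orientation: [-0.002, 0.69, 0.723, -0.001]
contact_force: [-0.5, 0.1, -0.1]
finger_gap: 0.678
gripper_force: 20.0
t14.8 turn [-0.011 -0.003 -0.001]
[ 642.5 -153.    10. ] shift [-0.0003  0.0026  0.0227] rows 0.5
[ 642.5 -153.     6.2] shift [-0.0003  0.0027  0.0265] rows 0.1
finger -1 n 398 z pct0,2,5 [49.9 51.2 53. ] low mean [ 602.4 -154.5   50.3] ee_z 35.2
finger 1 n 119 z pct0,2,5 [53.8 56.2 59.9] low mean [ 674.8 -163.1   57.5] ee_z 35.2
```

View pics/s7.png

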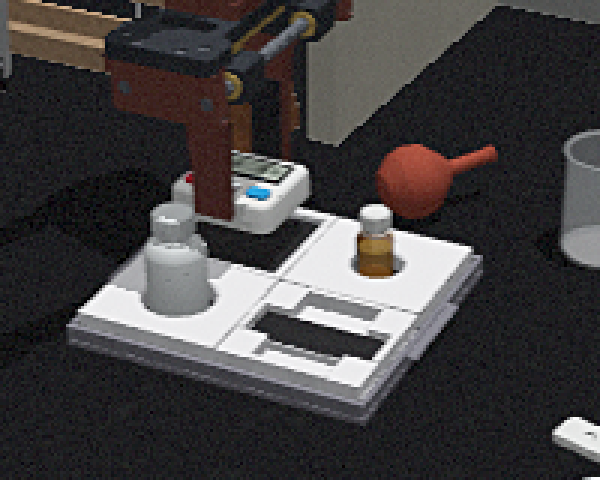

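The vial (crop 377,240) and bottle are seated, and the timer is level over its pocket. Lowering it.

```bash
python3 -m handwheel '[[[0,0,0,0,0,0,1],[0,0,0,0,0,0.01,1],[0,0,0,0,0,0.016,1],[0,0,0,0,0,0.022,1],[0,0,0,0,0,0.028,1],[0,0,0,0,0,0.029,1],[0,0,0,0,0,0.029,1],[0,0,0,0,0,0.029,1]]]' 20; python3 -c "
from h import *
go(2.7,(642.5,-152.5,6.2))"
```

```text
clock: 15.55
ee_pos: [0.6417, -0.153, 0.006]
orientation: [-0.0, 0.69, 0.724, -0.0]
contact_force: [0.3, 0.6, -1.8]
finger_gap: 0.68
gripper_force: 20.0
t15.6 turn [-0.001 -0.    -0.   ]
[ 642.5 -152.5    6.2] shift [ 0.0004  0.0008 -0.0002] rows 0.0
```

```bash
python3 -m handwheel '[[[0,0,0,0,0,0,-0.65],[0,0,0,0,0,0,-0.65],[0,0,0,0,0,0,-0.65],[0,0,0,0,0,0,-0.65],[0,0,0,0,0,-0.03,-0.65],[0,0,0,0,0,-0.084,-0.65],[0,0,0,0,0,-0.084,-0.65],[0,0,0,0,0,-0.084,-0.65],[0,0,0,0,0,-0.084,-0.65]]]' 20; python3 - <<'E'
from h import *
p,d=eyes.read_camera('scene');b=(398,214,454,248)
P,ok=cloud('scene',d,b);br=p[b[1]:b[3],b[0]:b[2]].max(2).ravel()>110
m=ok&br&(P[:,2]<.012)&(P[:,0]>.525);print(np.median(P[m,2]),cv2.minAreaRect((P[m,:2]*1000).astype(np.float32)))
z,r,c=top('top',*eyes.read_camera('top'),(378,157,432,185));print(z,r)
go(-10.5,(562.2,-421.2,90),(562.2,-421.2,40),(562.2,-421.2,-17))
p=p[80:240,220:420];cv2.imwrite('pics/s8.png',cv2.resize(p[:,:,::-1],None,fx=3,fy=3,interpolation=0))
E
```

```text
clock: 16.3
ee_pos: [0.6427, -0.1532, 0.0918]
orientation: [0.001, 0.69, 0.724, 0.001]
contact_force: [-0.2, 0.6, -0.3]
finger_gap: 0.828
gripper_force: 0.0
0.0038655986249250263 ((557.091064453125, -420.2356262207031), (53.30266189575195, 73.83560943603516), 3.393867254257202)
0.006980325630033035 ((562.4322509765625, -421.0643615722656), (69.15937805175781, 21.224822998046875), 79.22312927246094)
t16.4 turn [-0.005 -0.001  0.461]
[ 562.2 -421.2   90. ] shift [-0.2644 -0.0915 -0.0015] rows 6.7
[ 562.2 -421.2   40. ] shift [-0.2644 -0.0913  0.0485] rows 1.2
[ 562.2 -421.2  -17. ] shift [-0.2644 -0.0912  0.1055] rows 1.4
```

View pics/s8.png

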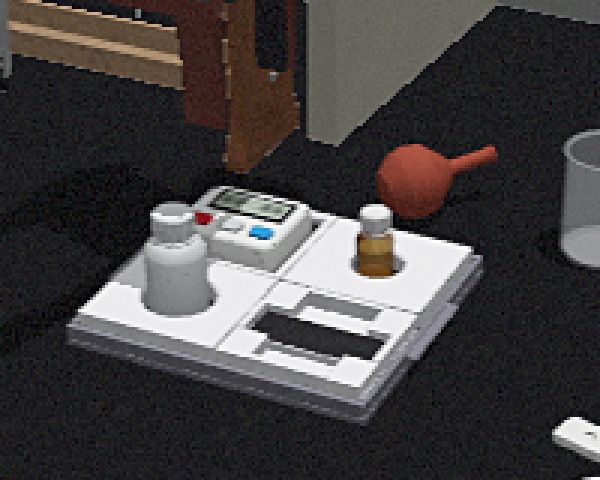

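The timer sits in its pocket (crop 255,225), level. Now the cassette.

```bash
python3 -m handwheel '[[[0,0,0.461,-0.2644,-0.0915,0,0],[0,0,0.461,-0.2644,-0.0915,0,0],[0,0,0.461,-0.2644,-0.0915,0,0],[0,0,0.461,-0.2644,-0.0915,0,0],[0,0,0.461,-0.2644,-0.0915,0,0],[0,0,0.461,-0.2644,-0.0915,0,0],[0,0,0.461,-0.2644,-0.0915,0,0],[0,0,0.461,-0.2644,-0.0915,0.03,0],[0,0,0.461,-0.2644,-0.0915,0.07,0],[0,0,0.461,-0.2644,-0.0915,0.07,0],[0,0,0.461,-0.2644,-0.0915,0.07,0],[0,0,0.461,-0.2644,-0.0915,0.07,0]]]' 15; python3 - <<'E'
from h import *
p,d=tips();go(-10.7,(562.3,-421.1,-12),(562.3,-421.1,-16.5))
cv2.imwrite('pics/s9.png',cv2.resize(p[100:280,340:500,::-1],None,fx=3,fy=3,interpolation=0))
E
```

```text
clock: 17.4
ee_pos: [0.5629, -0.4209, 0.0206]
orientation: [-0.001, 0.769, 0.64, -0.0]
contact_force: [0.8, -0.5, 0.7]
finger_gap: 0.499
gripper_force: 0.0
finger -1 n 419 z pct0,2,5 [36.8 39.  40.7] low mean [ 534.6 -419.9   38. ] ee_z 22.4
finger 1 n 127 z pct0,2,5 [37.1 40.1 42.4] low mean [ 587.1 -437.1   40.3] ee_z 22.4
t17.4 turn [0.004 0.002 0.008]
[ 562.3 -421.1  -12. ] shift [ 0.0002 -0.0017  0.0344] rows 0.8
[ 562.3 -421.1  -16.5] shift [ 0.0002 -0.0017  0.0389] rows 0.1
```

View pics/s9.png

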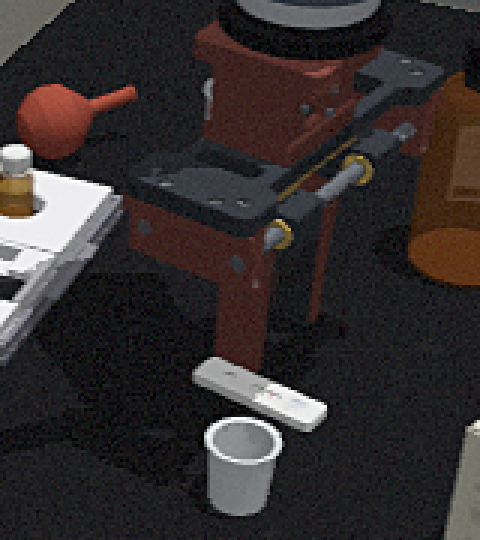

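The fingers stand over the cassette (crop 265,395), clear of the cup. I'll descend to −14, then feel for the bench in small steps.

```bash
python3 -m handwheel '[[[0,0,0,0,-0.001,0.02,0],[0,0,0,0,-0.001,0.03,0],[0,0,0,0,-0.001,0.036,0],[0,0,0,0,-0.001,0.036,0],[0,0,0,0,-0.001,0.036,0],[0,0,0,0,-0.001,0.036,0]]]' 15
python3 -m handwheel '[[[0,0,0,0,0,0.0015,0],[0,0,0,0,0,0.0015,0],[0,0,0,0,0,0.0015,0]]]'
python3 -m handwheel '[[[0,0,0,0,0,0.001,0],[0,0,0,0,0,0.001,0],[0,0,0,0,0,0.001,0]]]'
```

```text
clock: 17.95
ee_pos: [0.5624, -0.4215, -0.0144]
orientation: [0.001, 0.769, 0.639, 0.0]
contact_force: [0.1, 0.7, 0.7]
finger_gap: 0.501
gripper_force: 0.0
clock: 18.2
ee_pos: [0.562, -0.4214, -0.0168]
orientation: [0.0, 0.769, 0.639, 0.0]
contact_force: [1.0, 0.0, -0.3]
finger_gap: 0.5
gripper_force: 0.0
clock: 18.45
ee_pos: [0.562, -0.4214, -0.0169]
orientation: [0.0, 0.769, 0.639, 0.0]
contact_force: [-2.4, 1.7, 6.2]
finger_gap: 0.501
gripper_force: 2.7
```

Bench felt at ee ≈ −17. I'll back up 1 mm and grip.

```bash
python3 -m handwheel '[[[0,0,0,0,0,-0.0015,0],[0,0,0,0,0,-0.0015,0],[0,0,0,0,0,-0.0015,1],[0,0,0,0,0,-0.0015,1],[0,0,0,0,0,-0.0015,1],[0,0,0,0,0,-0.0015,1],[0,0,0,0,0,-0.0015,1],[0,0,0,0,0,-0.0015,1],[0,0,0,0,0,-0.0015,1]]]' 12; python3 -c "
from h import *
go(2.7,(562.3,-421.1,70),(567.3,-242.4,70),(567.3,-242.4,15))"
```

```text
clock: 19.2
ee_pos: [0.5619, -0.4212, -0.0168]
orientation: [-0.0, 0.769, 0.639, -0.0]
contact_force: [-0.2, -0.1, 0.2]
finger_gap: 0.231
gripper_force: 12.0
t19.2 turn [-0.    -0.    -0.461]
[ 562.3 -421.1   70. ] shift [ 0.0002  0.0004 -0.0868] rows 2.1
[ 567.3 -242.4   70. ] shift [ 0.1768 -0.0273 -0.0868] rows 4.3
[ 567.3 -242.4   15. ] shift [ 0.1768 -0.0273 -0.0318] rows 1.3
```

```bash
python3 -m handwheel '[[[0,0,0,0,0,-0.04,1],[0,0,0,0,0,-0.087,1],[0,0,0,0,0,-0.087,1],[0,0,-0.461,0.1768,-0.0273,-0.087,1],[0,0,-0.461,0.1768,-0.0273,-0.087,1],[0,0,-0.461,0.1768,-0.0273,-0.087,1],[0,0,-0.461,0.1768,-0.0273,-0.087,1],[0,0,-0.461,0.1768,-0.0273,-0.087,1],[0,0,-0.461,0.1768,-0.0273,-0.06,1],[0,0,-0.461,0.1768,-0.0273,-0.032,1],[0,0,-0.461,0.1768,-0.0273,-0.032,1],[0,0,-0.461,0.1768,-0.0273,-0.032,1],[0,0,-0.461,0.1768,-0.0273,-0.032,1]]]' 12; python3 - <<'E'
from h import *
go(2.7,(567.3,-242.4,15),(567.3,-242.4,-1.5))
p,d=tips();cv2.imwrite('pics/s10.png',cv2.resize(p[100:240,230:400,::-1],None,fx=4,fy=4,interpolation=0))
E
```

```text
clock: 20.28
ee_pos: [0.5677, -0.2431, 0.0166]
orientation: [0.001, 0.69, 0.723, 0.0]
contact_force: [0.6, 0.1, -0.0]
finger_gap: 0.227
gripper_force: 12.0
t20.3 turn [ 0.002  0.001 -0.001]
[ 567.3 -242.4   15. ] shift [ 0.0007 -0.0004  0.0016] rows 0.0
[ 567.3 -242.4   -1.5] shift [ 0.0007 -0.0004  0.0181] rows 0.4
finger -1 n 358 z pct0,2,5 [32.  33.9 35.8] low mean [ 551.  -245.4   33.3] ee_z 17.4
finger 1 n 114 z pct0,2,5 [15.3 16.1 17. ] low mean [ 636.4 -237.5   16.4] ee_z 17.4
```

View pics/s10.png

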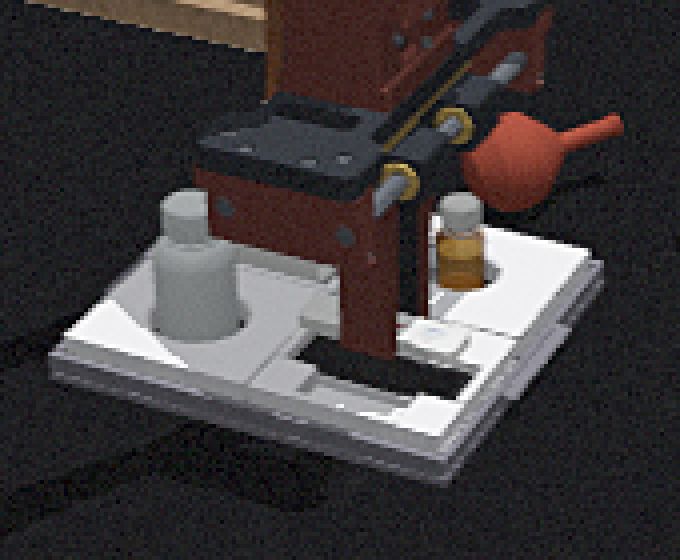

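The cassette is held level above its slot. Lowering it.

```bash
python3 -m handwheel '[[[0,0,0,0.0005,0,0.006,1],[0,0,0,0.0005,0,0.011,1],[0,0,0,0.0005,0,0.015,1],[0,0,0,0.0005,0,0.017,1],[0,0,0,0.0005,0,0.017,1],[0,0,0,0.0005,0,0.017,1]]]' 12; python3 -c "
from h import *
go(2.7,(567.3,-242.4,-1.5))"
```

```text
clock: 20.83
ee_pos: [0.5673, -0.242, -0.0018]
orientation: [-0.0, 0.69, 0.724, -0.0]
contact_force: [-0.5, 0.4, 0.1]
finger_gap: 0.227
gripper_force: 12.0
t20.8 turn [-0. -0. -0.]
[ 567.3 -242.4   -1.5] shift [-0.0004  0.     -0.0003] rows 0.0
```

```bash
python3 -m handwheel '[[[0,0,0,0,0,0,0.25],[0,0,0,0,0,0,0.25],[0,0,0,0,0,0,0.25],[0,0,0,0,0,0,0.25],[0,0,0,0,0,-0.03,0.25],[0,0,0,0,0,-0.07,0.25],[0,0,0,0,0,-0.11,0.25],[0,0,0,0,0,-0.16,0.25],[0,0,0,-0.12,-0.17,-0.16,0.25],[0,0,0,-0.12,-0.17,-0.16,0.25],[0,0,0,-0.12,-0.17,-0.16,0.25],[0,0,0,-0.12,-0.17,-0.16,0.25],[0,0,0,-0.12,-0.17,-0.16,0.25],[0,0,0,-0.12,-0.17,-0.16,0.25],[0,0,0,-0.12,-0.17,-0.16,0.25],[0,0,0,-0.12,-0.17,-0.16,0.25]]]' 12; python3 - <<'E'
from h import *
pt,dt=eyes.read_camera('top');p,d=eyes.read_camera('scene')
P,ok=cloud('top',dt,(225,98,340,202));P=P[ok]*1000
for n,c,h,r in(("timer",(643,-152),32,45),("vial",(647,-238.5),54,16),("bottle",(564,-155.5),74,20),("cass",(567.3,-242.4),21,0)):
    m=(np.hypot(P[:,0]-c[0],P[:,1]-c[1])<r)&(P[:,2]>h-5)&(P[:,2]<h+8)
    if m.sum()>5:print(n,m.sum(),np.median(P[m,2]).round(1),h,np.round(cv2.minAreaRect(P[m,:2].astype(np.float32)),1).tolist() if 0 else cv2.minAreaRect(P[m,:2].astype(np.float32)))
a=cv2.resize(p[110:230,235:395,::-1],(800,600),interpolation=1)[:, :]
b=cv2.resize(pt[95:205,220:345,::-1],(400,352));a=cv2.resize(a,(400,300))
cv2.imwrite('pics/fin.png',np.vstack([a[:248] if 0 else a,b[:300]]))
z,r,_=top('top',pt,dt,(316,298,372,330));print("strip",r[0]);z,r,_=top('top',pt,dt,(406,196,436,226));print("cup",r[0])
E
```

```text
clock: 22.17
ee_pos: [0.4034, -0.3697, 0.1584]
orientation: [0.0, 0.691, 0.723, 0.0]
contact_force: [0.0, 0.4, 0.0]
finger_gap: 0.374
gripper_force: 0.0
timer 1107 32.9 32 ((640.9517211914062, -152.79039001464844), (59.03726577758789, 64.25105285644531), 2.491377592086792)
vial 81 53.8 54 ((646.1640014648438, -237.53973388671875), (16.763301849365234, 15.838845252990723), 49.89065170288086)
bottle 155 74.6 74 ((562.7313232421875, -155.71563720703125), (22.51626968383789, 22.544692993164062), 3.7070953845977783)
strip (310.2439270019531, -306.2127990722656)Traceback (most recent call last):
  File "<stdin>", line 10, in <module>
  File "h.py", line 20, in top
    zt=np.percentile(P[m,2],92);t=m&(abs(P[:,2]-zt)<tol);Q=P[t]
    return _quantile_unchecked(
        a, q, axis, out, overwrite_input, method, keepdims, weights)
    return _ureduce(a,
                    func=_quantile_ureduce_func,
    ...<5 lines>...
                    overwrite_input=overwrite_input,
                    method=method)
    r = func(a, **kwargs)
    result = _quantile(arr,
                       quantiles=q,
    ...<2 lines>...
                       out=out,
                       weights=wgt)
    slices_having_nans = np.isnan(arr[-1, ...])
                                  ~~~^^^^^^^^^
IndexError: index -1 is out of bounds for axis 0 with size 0
```

View pics/fin.png

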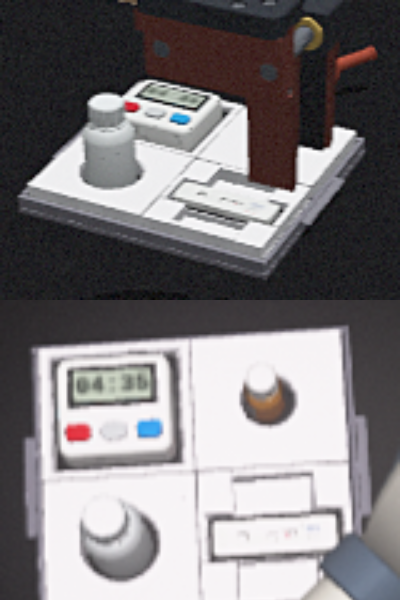

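All four items are seated and within 2 mm of their pocket centres. The cassette lies flat in its slot (lower panel 270,535). The strip case hasn't moved. The cup is hidden by the arm in this view, but nothing went near it.

```bash
python3 -c "
from cell import ticket
print(ticket.close_job())"
```

```text
the job is handed in; nothing more can be done
None
```

The job is handed in at about 22 s on the robot clock, no verdict returned: vial, squeeze bottle, timer and cassette are each released in their own holder, the strip case is unmoved, and the cup, hidden by the arm in the last view, was never approached closely.

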